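# Screw the stopper back into the vacuum flask

## Robot

A 6-joint arm with a two-finger parallel gripper is mounted at the origin on the work surface. World frame = base frame: x ahead of the robot, y to its left, z up, the work surface at z = 0. Lengths are in mm, angles in degrees, forces in N, time in s.
With the tool pointing down it reaches from about 375 to 900 mm from the base axis. Payload 3.1 kg.
Tool frame: the origin (TCP) lies midway between the tips of the shut fingers; the grasp point (between the pads) lies 19 mm behind it; z points along the fingers, y is the direction in which the jaws open and shut (so a half turn about z gives the same grasp; the last joint's range is limited). The gripper opens to 85 mm and grips with 20 to 120 N. Pads are 22 mm wide; open, the fingers measure 114 mm over their backs; the gripper's body (76 mm by 85 mm) begins 54 mm behind the grasp point. The pads swing forward as they close: fully open they stand 13 mm farther back than shut.
Start: joints at [52.855, 30.224, 82.088, -0, 67.689, -10.227], TCP at [282.9, 557.283, 231.31] pointing down, gripper open.
Joint ranges: [-176.69, 176.69], [-43.24, 126.21], [12.49, 139.97], [-82, 262], [0, 151.66], [-163.58, 163.58]. Speed limits (degrees/s): [159.86, 159.86, 180, 180, 180, 180].

## Interface

Orientations are given as [roll, pitch, yaw] about the fixed x, y, z axes, in that order (R = Rz(yaw) Ry(pitch) Rx(roll)).
In Python, from bench import ctrl gives the robot as it stands.
- The arm moves only by the shell command python3 -m pendant 'ROWS' [FORCE]. ROWS is JSON, a list of rows, each an object with "turn": the turn, a rotation vector about the tool's x, y, z in units of 120 degrees (1.0 is 120 degrees), a list of three; "linear": the shift along the tool's x, y, z in units of 400 mm (1.0 is 400 mm), a list of three; "grip": the gripper's target within -1 to 1 (shut at 1, half-way at 0, fully open at -1). In form: [{"turn": [ax, ay, az], "linear": [x, y, z], "grip": grip}, ...]. A call has 1 to 20 rows; each row is the pose to reach, as a shift and turn from the pose commanded when the call began, along the tool's axes at that moment; what a row does not reach only later rows make up. A row lasts 1/12 s, in which the tool goes at most 41.7 mm and 7.16 degrees, less where a joint would pass 70% of its speed; a pose out of reach is approached as far as the arm can. A call with a number of a shift or a turn outside -1 to 1 is refused whole. A call with a gripper value outside its range is refused whole. The fingers move at their own pace and stop on an object; FORCE is the grip in N (left out, the last holds). Time passes only in rows, so rows that repeat a pose let the fingers close. It gives the time, the measured TCP pose, the force and the opening at its end, in the units of the state.
- ctrl.sense(): the state, without advancing time (a new reading comes with each control period).
- ctrl.camera(name): name is "scene" or "side" or "wrist"; returns a dict with "pixels" (384x512x3 uint8, red, green, blue), "fx", "fy", "cx", "cy" (pixels), "pose" (4x4, takes a point from camera to world coordinates); the wrist camera has in their place "mount" (4x4, takes a point from camera to tool coordinates, whose origin is the TCP and whose axes are the flange's). Camera axes: x right, y down, z forward; pixel columns grow to the right and rows downward; lengths in mm; the calibration is good to about 2 mm. A picture is of the moment at which its call begins: read the wrist's pose just before it. There is no depth.
- ctrl.close_job(): hands the job in, once; it reports no verdict.
Trained networks look in a picture, given as the dict that the camera call returned (one of the last four; its "shot" number tells which), for a name from the list of things; names that differ only in an ending like _2 or _b are one class to them, and where a whole thing is asked for, a point or a joint stands for the part that bears it (a point fixed in the world has none). Each returns a list of dicts, best first, with "p" (0 to 1); they miss things now and then, are a little off and sometimes report something else, mostly with a low value. They report only what shows in the picture. A call takes as long as a camera call. They do not tell look-alikes from the thing itself.
- ctrl.cut_out(picture, thing): "mask" (384x512 bool, what is visible of it) and "box" ([left, top, right, bottom] in pixels, round what is visible of it).
The state is a dict: "time_s": time; "q": joint angles; "qd": joint speeds; "joint_efforts": joint torques, N m; "position": TCP position; "tcp_rot": TCP orientation; "force": force on the tool from outside, world axes, zero at the start; "moment": the same for the moment, N m; "opening": opening from 0.0 (shut) to 1.0 (fully open).
Only numpy, scipy, OpenCV 4.12 (cv2) and the standard library are available. Lean on these libraries where they do the work, as an engineer would, in place of code of your own. Each camera call takes 0.05 s, during which the arm holds its last target.

## Task

Close the steel vacuum flask: take its black screw stopper off the cork coaster, set it upright in the flask's mouth, turn it backwards under a light push until you feel the thread drop into place, then screw it down until its flange sits fully home on the rim all round, and let go. Go gently: do not force the stopper, keep the flask standing where it is without tipping it or twisting it round, and leave the other things on the desk where they are.

Things in the scene. Friction and masses are not known exactly. Their poses are not given: they have to be found in the camera images.
- flask: Vacuum flask, full, 1.75 kg, standing loose on the desk: steel body 130 mm across, plastic neck 70 mm across, rim 175 mm above its underside; a black handle sticks out 116 mm from its axis along its own +x. Origin: centre of its underside; z up.
- handle (a point): Middle of the upright of the flask's black handle, 107 mm from the flask's axis along the flask's +x, 100 mm above the desk. The flask stands on a rubber foot 110 mm across: a twist of about 0.4 N m or more on the stopper turns the whole flask round.
- mouth (a point): Centre of the flask's open mouth, level with the top of the rim; z up along the neck. The rim's flat is 62 mm across inside and 70 mm outside; a chamfer 5 mm deep narrows to a bore of 55 mm. Home: the stopper's origin is 30 mm below this point, on the same axis.
- thread (a point): Point on the neck's axis 17 mm below the rim. Right-handed 3-start thread, repeating every 120 degrees; ribs stand 5 mm proud (45 mm left between). Each rib starts blunt 10 mm under the rim and falls 0.09 mm per degree clockwise (from above) for 85 degrees to an upright stop bar, top 7 mm under the rim. A slot 29 degrees wide lies between rib start and next bar; where round the neck is not told.
- stopper: Screw stopper, 130 g, 71 mm tall, upright on the coaster, plug down. Origin: centre of the plug's underside; z up. Plug 41 mm across, 30 mm tall, its lowest 6 mm tapered to 30 mm across. Three lugs 120 degrees apart, 4 mm thick, 12 degrees wide, 6 to 10 mm above the origin, out to 51 mm across. Above the plug: flange 66 mm across, 5 mm thick, then the grip.
- flange (a point): Centre of the flange's underside, 30 mm above the stopper's origin. Its height over mouth tells the state: 17 mm lugs on bar tops; 7 to 14.5 mm lugs on top of the ribs (clockwise they hit a bar and only seem tight; backwards they climb, then drop 9 mm into the slots); 5 to 6.6 mm in the slots, where the next bar stops further backward turning; 0 home.
- grip (a point): Middle of the stopper's round fluted grip (54 mm across, 36 mm tall), 59 mm above the stopper's origin: hold here. Backward (anticlockwise) turning needed: 0 to 115 degrees; lugs that began on bar tops first fall on a rib's low end and must go on backwards. From the slot, 55 to 75 degrees clockwise bring the flange home; 18 degrees more lock the thread.
- coaster: Round cork coaster 96 mm across, 6 mm thick, fixed to the desk; origin at the centre of its underside. The stopper stands near its middle.
- mug: White mug, 82 mm across, 92 mm tall; bystander. Origin: centre of its underside.
- jar: Closed jam jar, 68 mm across, 100 mm tall; bystander. Origin: centre of its underside.
- tape_roll: Roll of clear tape lying flat, 76 mm across, 24 mm tall; bystander. Origin: centre of its underside.
- mouse: Black computer mouse, 108 x 60 x 35 mm; bystander. Origin: centre of its underside.
- pen_cup: Clear cup of pens, 74 mm across, pens up to 170 mm tall; bystander. Origin: centre of its underside.
- stapler: White stapler, 125 x 34 x 50 mm, long along its own x; bystander. Origin: centre of its underside.
Not all that is in view belongs to the job. Leave any pink or red look-alike of the stopper alone.

How it is judged:
By the outcome, as a careful person would: the job done as asked, in the order asked, and still so for the second after the job is handed in, with the robot touching nothing.
It also fails if it takes over 54 s, if anything falls off the work surface, if the arm or the gripper's body presses on something with over 40 N, if the wrist force passes 120 N, or if a joint passes its speed limit or range.

## Working session

There is one attempt and no reset: what is moved stays moved. The work goes in short steps, Python scripts to look and compute and a shell command to move; the robot and the scene stay as the last step left them, time stands still between calls to the robot, and variables do not carry over. Pictures are saved under pics/ and viewed, and the job is handed in when it is done.

```bash
ls; mkdir -p pics
python3 - <<'E'
from bench import ctrl
import cv2,json
s=ctrl.sense(); print(s)
for n in ["scene","side","wrist"]:
    p=ctrl.camera(n); cv2.imwrite(f"pics/{n}0.png",p["pixels"][:,:,::-1])
    print(n,p["fx"],p["fy"],p["cx"],p["cy"],p.get("pose",p.get("mount")).__repr__())
E
```

```text
pics
{'time_s': 0.0, 'q': array([ 5.28569398e+01,  3.02771312e+01,  8.21563027e+01, -4.38984023e-04,
        6.76906414e+01, -1.02272655e+01]), 'qd': array([-0.02824739,  0.0204304 , -0.03432188,  0.03759716, -0.01076887,
        0.08922001]), 'joint_efforts': array([ 5.09034944e-04, -4.42336321e+01, -1.78030479e+01, -1.49494545e-04,
        8.20746442e-03,  9.39355857e-06]), 'position': array([282.45886527, 556.72475656, 230.35377141]), 'tcp_rot': array([-1.79877824e+02, -2.16306144e-02,  1.53084349e+02]), 'force': array([-0.25575995, -0.60131758, -0.63461415]), 'moment': array([ 0.01980482,  0.02969133, -0.02891291]), 'opening': 0.997803829225719}
scene 482.9746677287031 482.9746677287031 252.42383451333308 195.20803944542672 array([[ 1.24502578e-01,  8.00115207e-01, -5.86783404e-01,
         1.40953122e+03],
       [ 9.92067918e-01, -1.10711760e-01,  5.95327849e-02,
        -6.41061249e+01],
       [-1.73307372e-02, -5.89540975e-01, -8.07552527e-01,
         1.26982012e+03],
       [ 0.00000000e+00,  0.00000000e+00,  0.00000000e+00,
         1.00000000e+00]])
side 456.7973702596634 456.7973702596634 257.4523012476947 200.6549924234695 array([[ 9.77450638e-01, -8.44390209e-02,  1.93546642e-01,
         3.59804761e+02],
       [-2.09813889e-01, -4.91840409e-01,  8.45027304e-01,
        -1.10377241e+03],
       [ 2.38407815e-02, -8.66581251e-01, -4.98466201e-01,
         7.60863870e+02],
       [ 0.00000000e+00,  0.00000000e+00,  0.00000000e+00,
         1.00000000e+00]])
wrist 320.215121257345 320.215121257345 255.6524196950573 192.13672490761073 array([[ 1.20830188e-03, -9.57847559e-01, -2.87274423e-01,
         7.21786509e+01],
       [ 9.99999262e-01,  1.19267195e-03,  2.29408072e-04,
         1.33716616e+00],
       [ 1.22886184e-04, -2.87274488e-01,  9.57848293e-01,
        -1.41683556e+02],
       [ 0.00000000e+00,  0.00000000e+00,  0.00000000e+00,
         1.00000000e+00]])
```

View pics/scene0.png

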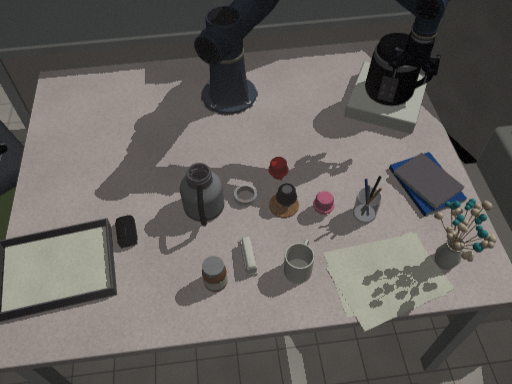

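View pics/side0.png

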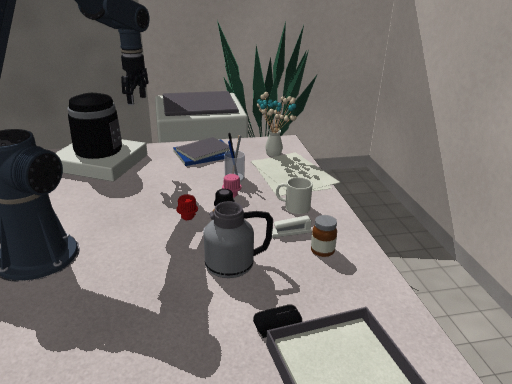

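View pics/wrist0.png

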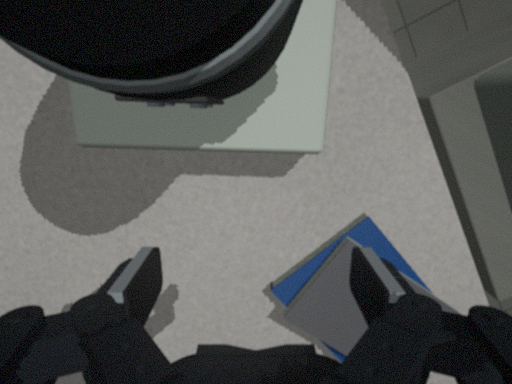

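```bash
cat > h.py <<'E'
from bench import ctrl
import numpy as np, cv2
from scipy.spatial.transform import Rotation as R
from scipy.optimize import least_squares
def proj(p,pts,T=None):
    T=p["pose"] if T is None else T
    c=(np.asarray(pts,float)-T[:3,3])@T[:3,:3]
    return np.c_[p["fx"]*c[:,0]/c[:,2]+p["cx"],p["fy"]*c[:,1]/c[:,2]+p["cy"]]
def toolT(s):
    T=np.eye(4);T[:3,:3]=R.from_euler('xyz',s["tcp_rot"],degrees=True).as_matrix();T[:3,3]=s["position"];return T
def ray(p,uv,z,T=None):
    T=p["pose"] if T is None else T
    d=T[:3,:3]@np.array([(uv[0]-p["cx"])/p["fx"],(uv[1]-p["cy"])/p["fy"],1])
    return T[:3,3]+d*(z-T[2,3])/d[2]
def circ(x,y,z,r,n=72):
    a=np.linspace(0,2*np.pi,n,endpoint=False);return np.c_[x+r*np.cos(a),y+r*np.sin(a),np.full(n,z)]
def stack(x,y,z0,prof): return np.vstack([circ(x,y,z0+z,r) for z,r in prof])
STOP=[(0,15),(6,20.5),(30,20.5),(30,33),(35,33),(35,27),(71,27)]
def box(a): return np.r_[a.min(0),a.max(0)]
def fit(ps,boxes,z0,prof,x0):
    f=lambda v: np.concatenate([box(proj(p,stack(v[0],v[1],z0,prof),T))-b for p,b,T in zip(ps,boxes,[p.get("T") for p in ps])])
    r=least_squares(f,x0);return r.x,r.fun
E
python3 - <<'E'
from h import *
sc=ctrl.camera("scene"); sd=ctrl.camera("side")
big=sc["pixels"][120:300,150:400,::-1]; cv2.imwrite("pics/sc_crop.png",cv2.resize(big,None,fx=3,fy=3,interpolation=cv2.INTER_CUBIC))
big=sd["pixels"][170:290,150:350,::-1]; cv2.imwrite("pics/sd_crop.png",cv2.resize(big,None,fx=4,fy=4,interpolation=cv2.INTER_CUBIC))
for n in ["flask","stopper","coaster","handle","mouth","pen_cup","tape_roll","mug","stapler","jar"]:
  for nm,p in (("sc",sc),("sd",sd)):
    for d in ctrl.cut_out(p,n)[:4]: 
        ys,xs=np.nonzero(d["mask"]); print(nm,n,round(d["p"],2),d["box"],xs.mean().round(1),ys.mean().round(1))
E
```

```text
sc flask 0.8 [179.0, 161.8, 223.6, 223.8] 201.5 193.6
sd flask 0.87 [204.0, 201.1, 272.1, 276.9] 232.0 239.8
sc stopper 0.97 [313.0, 192.6, 334.6, 216.0] 323.8 202.8
sc stopper 0.88 [274.9, 179.7, 295.5, 204.7] 285.9 194.7
sc stopper 0.7 [265.2, 157.0, 288.4, 183.4] 277.9 167.8
sd stopper 0.87 [175.0, 192.9, 195.6, 221.5] 186.5 206.5
sd stopper 0.77 [223.8, 173.0, 241.3, 194.7] 231.9 183.1
sd stopper 0.66 [212.7, 188.1, 231.6, 207.2] 222.8 195.8
sc coaster 0.57 [268.1, 196.1, 298.1, 219.2] 281.8 208.2
sd coaster 0.25 [224.6, 137.0, 243.5, 182.0] 234.3 160.8
sc handle 0.8 [177.1, 162.3, 226.6, 223.8] 201.7 193.5
sd handle 0.89 [206.2, 198.2, 272.6, 277.5] 232.3 239.7
sc mouth 0.74 [181.7, 162.3, 226.0, 225.5] 201.5 193.7
sd mouth 0.74 [204.4, 202.2, 273.5, 278.4] 232.3 239.4
sc pen_cup 0.9 [349.6, 176.0, 381.7, 222.4] 367.3 202.9
sc pen_cup 0.46 [202.5, 256.4, 227.5, 291.9] 214.1 274.2
sd pen_cup 0.71 [228.1, 138.0, 245.0, 178.5] 235.0 160.3
sc tape_roll 0.63 [180.2, 164.5, 223.5, 225.5] 201.5 193.2
sc tape_roll 0.26 [283.4, 239.9, 313.4, 284.5] 298.4 262.5
sc mug 0.74 [202.8, 252.5, 225.0, 291.3] 213.7 273.8
sc mug 0.55 [280.0, 236.7, 315.1, 284.4] 298.3 262.4
sd mug 0.66 [275.7, 174.9, 315.7, 211.6] 296.8 194.6
sd mug 0.57 [270.9, 211.4, 312.6, 233.7] 292.0 226.2
sd mug 0.25 [309.0, 216.8, 337.1, 261.1] 323.8 235.7
sc stapler 0.64 [240.1, 234.7, 258.0, 276.6] 248.3 256.3
sd stapler 0.62 [270.1, 212.2, 313.0, 233.4] 291.7 226.3
sd stapler 0.47 [205.3, 200.0, 273.4, 280.3] 232.6 239.6
sc jar 0.95 [205.5, 253.2, 225.8, 291.1] 214.0 274.1
sd jar 0.55 [308.4, 218.6, 338.0, 257.2] 324.2 235.7
sd jar 0.3 [202.0, 198.1, 274.2, 277.3] 232.4 239.6
```

View pics/sc_crop.png

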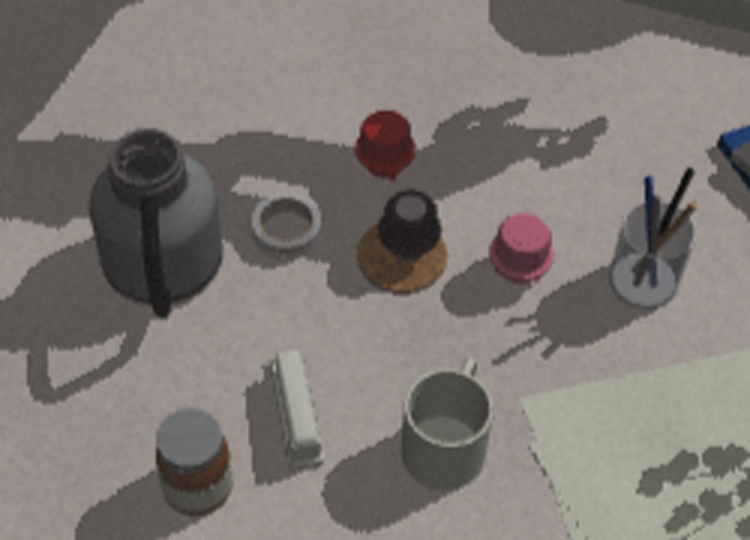

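View pics/sd_crop.png

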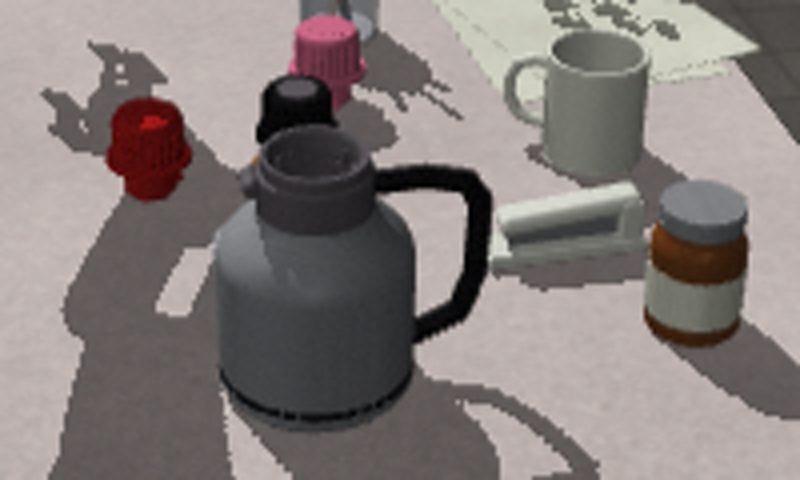

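Run:
```python
from h import *
sc=ctrl.camera("scene"); sd=ctrl.camera("side")
b=np.array
print("stopper sc",fit([sc],[b([274.9,179.7,295.5,204.7])],6,[(30,33),(35,33),(71,27)],[700,0]))
print("red", fit([sc],[b([265.2,157,288.4,183.4])],0,STOP,[700,0]))
print("pink", fit([sc],[b([313,192.6,334.6,216])],0,STOP,[700,0]))
print("stapler c",ray(sc,(248.3,256.3),25)," mouth guess",ray(sc,(199.5,173),175),"flask base",ray(sc,(202,215),0))
print("mug",ray(sc,(298,262),46),"pen",ray(sc,(367,212),20),"tape",ray(sc,(245,192),12))
print("handle", ray(sc,(202,188),155), ray(sd,(262,213),160))
print("mouth side", ray(sd,(229.5,211),175))
```

```text
stopper sc (array([527.53968077, 129.20523298]), array([-0.20826791,  0.88156606,  0.20804167, -0.85622385]))
red (array([428.86071662, 117.95458718]), array([ 1.52627092,  1.34651581, -1.51680277, -1.26994974]))
pink (array([583.49469094, 241.6205524 ]), array([ 0.05118509, -0.5792045 , -0.0514605 ,  0.56929099]))
stapler c [722.68943286 -11.80242317  25.        ]  mouth guess [ 513.45235487 -126.10182965  175.        ] flask base [ 541.98319983 -138.43550806    0.        ]
mug [771.48028616 125.28094985  46.        ] pen [614.38271963 372.99404391  20.        ] tape [479.49942366   6.37922094  12.        ]
handle [ 553.81181625 -123.40334313  155.        ] [ 591.32301383 -148.13900002  160.        ]
mouth side [ 508.45237494 -148.97162111  175.        ]
```

Candidates in the scene picture are the red one at (279,167), the pink one at (324,202), and the black one on the cork coaster at (287,195). The description matches the black one, and the crop shows it is black with a grey cap and stands on cork. The tape roll is at (245,192), the flask mouth near (199,173), and the handle points toward +x. I'm moving to a look pose above it.

```bash
python3 -m pendant '[{"turn":[0,0,0.975],"linear":[-0.9,-0.85,-0.15],"grip":-1},{"turn":[0,0,0.975],"linear":[-0.9,-0.85,-0.15],"grip":-1},{"turn":[0,0,0.975],"linear":[-0.9,-0.85,-0.15],"grip":-1},{"turn":[0,0,0.975],"linear":[-0.9,-0.85,-0.15],"grip":-1},{"turn":[0,0,0.975],"linear":[-0.9,-0.85,-0.15],"grip":-1},{"turn":[0,0,0.975],"linear":[-0.9,-0.85,-0.15],"grip":-1},{"turn":[0,0,0.975],"linear":[-0.9,-0.85,-0.15],"grip":-1},{"turn":[0,0,0.975],"linear":[-0.9,-0.85,-0.15],"grip":-1},{"turn":[0,0,0.975],"linear":[-0.9,-0.85,-0.15],"grip":-1},{"turn":[0,0,0.975],"linear":[-0.9,-0.85,-0.15],"grip":-1},{"turn":[0,0,0.975],"linear":[-0.9,-0.85,-0.15],"grip":-1},{"turn":[0,0,0.975],"linear":[-0.9,-0.85,-0.15],"grip":-1},{"turn":[0,0,0.975],"linear":[-0.9,-0.85,-0.15],"grip":-1},{"turn":[0,0,0.975],"linear":[-0.9,-0.85,-0.15],"grip":-1},{"turn":[0,0,0.975],"linear":[-0.9,-0.85,-0.15],"grip":-1},{"turn":[0,0,0.975],"linear":[-0.9,-0.85,-0.15],"grip":-1},{"turn":[0,0,0.975],"linear":[-0.9,-0.85,-0.15],"grip":-1},{"turn":[0,0,0.975],"linear":[-0.9,-0.85,-0.15],"grip":-1}]' 25
cat > look.py <<'E'
from h import *
import sys
s=ctrl.sense(); p=ctrl.camera("wrist"); T=toolT(s)@p["mount"]; p["T"]=T
cv2.imwrite(f"pics/{sys.argv[1]}.png",p["pixels"][:,:,::-1])
print(s["position"].round(2),s["tcp_rot"].round(2),s["q"].round(1),s["force"].round(2),s["moment"].round(3))
for n in sys.argv[2:]:
  for d in ctrl.cut_out(p,n)[:4]:
    ys,xs=np.nonzero(d["mask"]); print(n,round(d["p"],2),d["box"],xs.mean().round(1),ys.mean().round(1))
np.savez("last.npz",T=T,**{k:p[k] for k in("fx","fy","cx","cy")})
E
python3 look.py w1 stopper flask
```

```text
time_s: 2.85
position: [450.0, 91.0, 291.4]
tcp_rot: [180.0, -0.0, 36.0]
force: [-0.8, -0.6, 0.1]
opening: 1.002
[450.01  90.99 291.44] [ 1.7999e+02 -1.0000e-02  3.6030e+01] [ -2.6  12.8 100.4   0.   66.7  51.4] [-0.84 -0.65  0.08] [-0.034  0.024  0.013]
stopper 0.87 [242.7, 50.2, 300.0, 109.3] 269.6 79.7
stopper 0.85 [192.8, 139.8, 248.3, 189.6] 218.8 163.5
stopper 0.68 [183.3, 0.8, 237.4, 20.2] 211.6 7.4
flask 0.83 [355.7, 156.7, 512.0, 309.1] 442.7 233.0
```

View pics/w1.png

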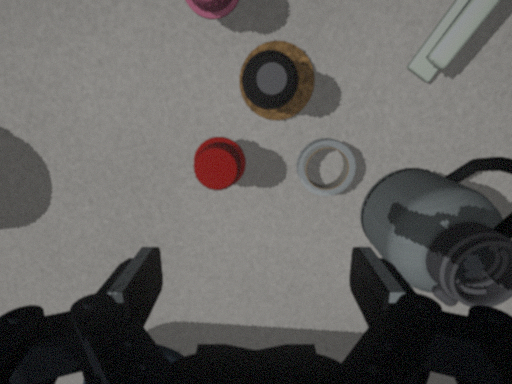

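The wrist view shows the black stopper on cork at (270,79), the red one at (219,164), pink at (211,7) and the flask mouth at (475,265). I'm checking the stopper position and then looking at the flask mouth.

Run:
```python
from h import *
L=np.load("last.npz"); p={k:L[k] for k in L}
img=cv2.imread("pics/w1.png"); g=img[30:130,220:340]
# dark mask of stopper
m=(g.max(2)<48).astype(np.uint8); n,lab,st,c=cv2.connectedComponentsWithStats(m)
i=lab[80-30,255-220]; print(i,st[i] if i else None,c[i])
b=np.array([st[i][0]+220,st[i][1]+30,st[i][0]+st[i][2]+220,st[i][1]+st[i][3]+30],float)-0.5;print(b)
for bb in (b,np.array([242.7,50.2,300,109.3])):
  print(fit([p],[bb],6,[(30,33),(35,33),(35,27),(71,27)],[527,129]))
cv2.imwrite("pics/w1c.png",cv2.resize(g,None,fx=5,fy=5,interpolation=cv2.INTER_CUBIC))
ck=cv2.inRange(cv2.cvtColor(img,cv2.COLOR_BGR2HSV),(8,80,50),(22,255,255)); ys,xs=np.nonzero(ck); k=(xs>225)&(xs<335)&(ys>25)&(ys<130);xs=xs[k];ys=ys[k];print("cork",xs.min(),xs.max(),ys.min(),ys.max(), fit([p],[np.array([xs.min(),ys.min(),xs.max()+0.,ys.max()])],0,[(0,48),(6,48)],[520,125]))
print("mouth",ray(p,(476,263),175))
```

```text
1 [  23   21   56   58 1693] [49.7005316  50.03780272]
[242.5  50.5 298.5 108.5]
(array([535.06327654, 131.14484825]), array([-0.51652107, -1.10984251,  0.51618667,  1.25516467]))
(array([535.46285132, 130.21566501]), array([ 0.13829492, -0.5936194 , -0.13807097,  0.65031456]))
cork 240 313 41 119 (array([540.61349253, 123.89196956]), array([-1.56113116, -1.11053233,  1.55933708,  1.3799177 ]))Traceback (most recent call last):
  File "<stdin>", line 12, in <module>
  File "h.py", line 12, in ray
    T=p["pose"] if T is None else T
      ~^^^^^^^^
KeyError: 'pose'
```

View pics/w1c.png

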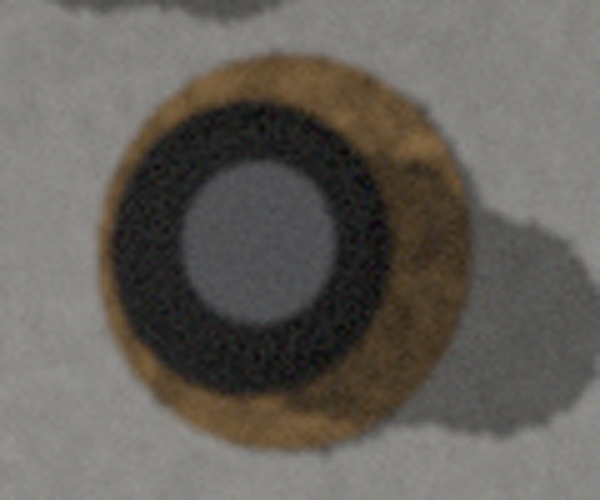

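```bash
sed -i 's/T=p\["pose"\] if T is None/T=p.get("T",p.get("pose")) if T is None/' h.py; python3 -m pendant '[{"turn":[0,0,0],"linear":[0.23,0.046,0.25],"grip":-1},{"turn":[0,0,0],"linear":[0.23,0.046,0.25],"grip":-1},{"turn":[0,0,0],"linear":[0.23,0.046,0.25],"grip":-1},{"turn":[0,0,0],"linear":[0.23,0.046,0.25],"grip":-1},{"turn":[0,0,0],"linear":[0.23,0.046,0.25],"grip":-1},{"turn":[0,0,0],"linear":[0.23,0.046,0.25],"grip":-1}]' 25
python3 look.py w2 stopper
python3 - <<'E'
from h import *
L=np.load("last.npz"); p={k:L[k] for k in L}
g=cv2.imread("pics/w2.png")
m=(g.max(2)<48).astype(np.uint8); m[290:]=0; n,lab,st,c=cv2.connectedComponentsWithStats(m)
for i in range(1,n):
  if st[i][4]>1500: 
    b=np.array([st[i][0],st[i][1],st[i][0]+st[i][2],st[i][1]+st[i][3]],float)-.5; print(b,fit([p],[b],6,[(30,33),(35,33),(35,27),(71,27)],[535,130]))
E
```

```text
time_s: 3.5
position: [534.4, 130.5, 191.0]
tcp_rot: [-179.9, 0.1, 36.1]
force: [-0.4, 0.3, 0.3]
opening: 1.001
[534.37 130.46 191.01] [-1.7993e+02  1.3000e-01  3.6150e+01] [ 2.1 27.5 95.2 -0.  57.4 56. ] [-0.38  0.29  0.29] [-0.006  0.013  0.037]
stopper 0.94 [158.5, 232.6, 228.1, 308.4] 192.8 272.0
stopper 0.72 [219.8, 142.9, 294.0, 215.7] 254.2 178.4
stopper 0.72 [134.7, 23.6, 217.0, 103.6] 177.0 63.5
[220.5 142.5 289.5 214.5] (array([536.27278728, 132.34494133]), array([-0.735526  , -2.47363376,  0.73398582,  2.50519702]))
```

View pics/w2.png

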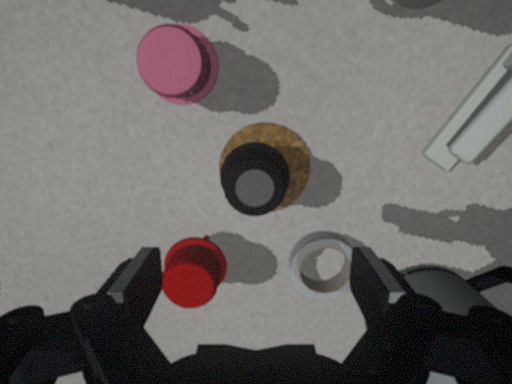

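Run:
```python
from h import *
L=np.load("last.npz"); p={k:L[k] for k in L}
g=cv2.imread("pics/w2.png")
c=g[130:230,200:310]; cv2.imwrite("pics/w2c.png",cv2.resize(c,None,fx=6,fy=6,interpolation=cv2.INTER_CUBIC))
print("cap",ray(p,(254.5,187),77))
o=cv2.resize(c,None,fx=6,fy=6,interpolation=cv2.INTER_CUBIC)
for z,r,col in [(36,33,(0,255,0)),(77,27,(0,255,255)),(77,15,(255,0,0))]:
  q=((proj(p,circ(535.5,131,z,r))-[200,130])*6).astype(int); cv2.polylines(o,[q],True,col,1)
cv2.imwrite("pics/w2o.png",o)
```

```text
cap [535.77106935 132.39097108  77.        ]
```

View pics/w2o.png

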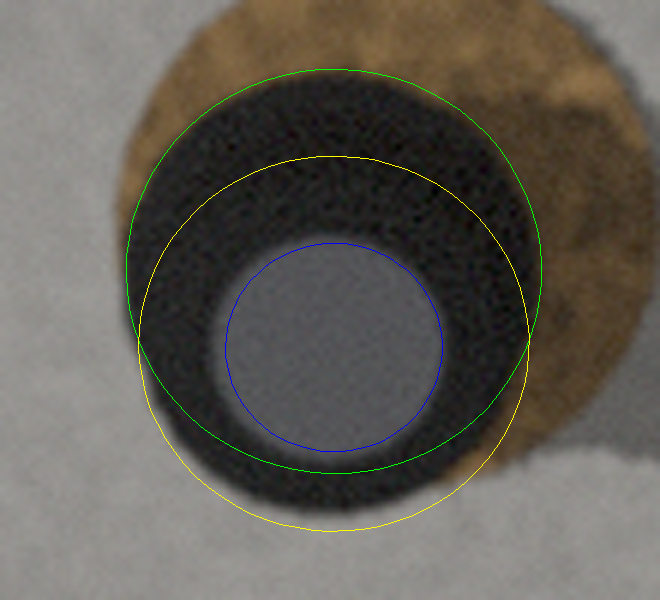

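```bash
python3 -m pendant '[{"turn":[0,0,0],"linear":[0.004,-0.003,0.1],"grip":-1},{"turn":[0,0,0],"linear":[0.004,-0.003,0.2],"grip":-1},{"turn":[0,0,0],"linear":[0.004,-0.003,0.28],"grip":-1},{"turn":[0,0,0],"linear":[0.004,-0.003,0.34],"grip":-1},{"turn":[0,0,0],"linear":[0.004,-0.003,0.37],"grip":-1},{"turn":[0,0,0],"linear":[0.004,-0.003,0.37],"grip":-1},{"turn":[0,0,0],"linear":[0.004,-0.003,0.37],"grip":-1}]' 25
python3 look.py w3
```

```text
time_s: 4.18
position: [535.9, 132.0, 44.6]
tcp_rot: [180.0, -0.0, 36.1]
force: [-0.3, 0.5, 1.0]
opening: 1.001
[535.88 132.04  44.62] [ 1.7996e+02 -5.0000e-02  3.6070e+01] [  2.2  40.9 100.5  -0.   38.5  56.2] [-0.3   0.49  1.01] [-0.01  -0.03  -0.021]
```

View pics/w3.png

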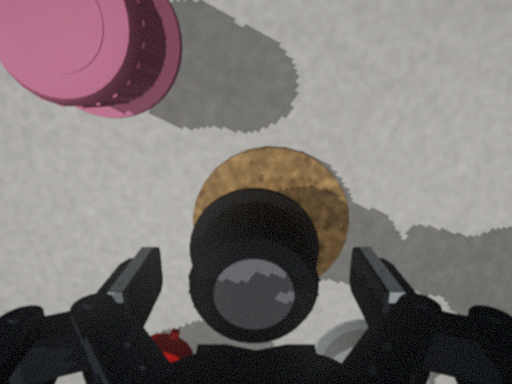

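The stopper at (253,265) sits midway between the fingers, so I'm closing.

```bash
python3 -m pendant '[{"turn":[0,0,0],"linear":[0,0,0],"grip":1},{"turn":[0,0,0],"linear":[0,0,0],"grip":1},{"turn":[0,0,0],"linear":[0,0,0],"grip":1},{"turn":[0,0,0],"linear":[0,0,0],"grip":1},{"turn":[0,0,0],"linear":[0,0,0],"grip":1},{"turn":[0,0,0],"linear":[0,0,0],"grip":1},{"turn":[0,0,0],"linear":[0,0,0],"grip":1},{"turn":[0,0,0],"linear":[0,0,0],"grip":1}]' 25
python3 look.py w4
```

```text
time_s: 4.9
position: [536.6, 132.6, 44.9]
tcp_rot: [179.9, -0.1, 36.1]
force: [-0.2, 0.3, 6.7]
opening: 0.623
[536.65 132.55  44.91] [ 1.7992e+02 -1.3000e-01  3.6090e+01] [  2.3  40.9 100.4   0.   38.5  56.2] [-0.21  0.34  6.65] [ 0.027  0.133 -0.01 ]
```

View pics/w4.png

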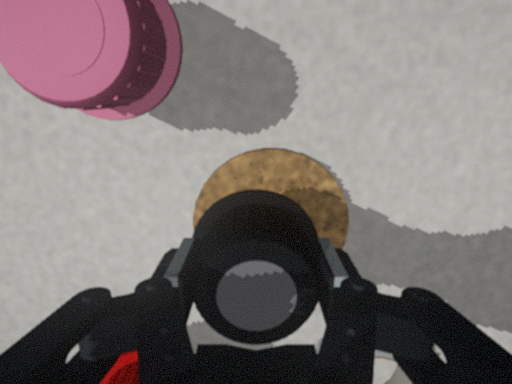

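```bash
python3 -m pendant '[{"turn":[0,0,0],"linear":[0,0,-0.03],"grip":1},{"turn":[0,0,0],"linear":[0,0,-0.1],"grip":1},{"turn":[0,0,0],"linear":[0,0,-0.2],"grip":1},{"turn":[0,0,0],"linear":[0,0,-0.3],"grip":1},{"turn":[0,0,0],"linear":[0,0,-0.4],"grip":1},{"turn":[0,0,0],"linear":[0,0,-0.5],"grip":1},{"turn":[0,0,0],"linear":[0,0,-0.6],"grip":1},{"turn":[0,0,0],"linear":[-0.69,0.51,-0.6],"grip":1},{"turn":[0,0,0],"linear":[-0.69,0.51,-0.6],"grip":1},{"turn":[0,0,0],"linear":[-0.69,0.51,-0.6],"grip":1},{"turn":[0,0,0],"linear":[-0.69,0.51,-0.6],"grip":1},{"turn":[0,0,0],"linear":[-0.69,0.51,-0.6],"grip":1},{"turn":[0,0,0],"linear":[-0.69,0.51,-0.6],"grip":1},{"turn":[0,0,0],"linear":[-0.69,0.51,-0.6],"grip":1},{"turn":[0,0,0],"linear":[-0.69,0.51,-0.6],"grip":1},{"turn":[0,0,0],"linear":[-0.69,0.51,-0.6],"grip":1},{"turn":[0,0,0],"linear":[-0.69,0.51,-0.6],"grip":1},{"turn":[0,0,0],"linear":[-0.69,0.51,-0.6],"grip":1}]'
python3 look.py w5 flask mouth stopper
```

```text
time_s: 6.45
position: [432.3, -194.9, 283.2]
tcp_rot: [-179.9, -0.0, 36.0]
force: [-0.6, 1.0, -1.1]
opening: 0.621
[ 432.33 -194.88  283.25] [-1.7993e+02 -3.0000e-02  3.5960e+01] [-37.8  14.7  99.2   0.   66.2  16.2] [-0.57  0.98 -1.07] [ 0.088  0.007 -0.047]
flask 0.66 [174.9, 0.7, 315.9, 141.0] 247.9 64.9
mouth 0.86 [177.0, 3.1, 315.4, 139.0] 247.7 64.9
stopper 0.93 [0.0, 0.7, 46.9, 32.4] 20.5 14.8
stopper 0.92 [189.7, 190.3, 322.9, 345.2] 255.4 267.2
```

View pics/w5.png

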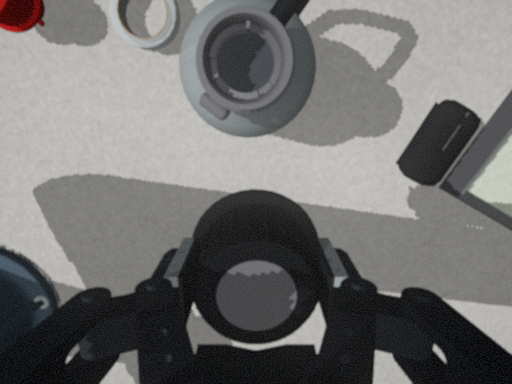

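```bash
cat > ov.py <<'E'
from h import *
import sys
L=np.load("last.npz"); p={k:L[k] for k in L}
name,x,y=sys.argv[1],float(sys.argv[2]),float(sys.argv[3])
g=cv2.imread(f"pics/{name}.png"); k=6
x0,y0,x1,y1=180,0,310,100
o=cv2.resize(g[y0:y1,x0:x1],None,fx=k,fy=k,interpolation=cv2.INTER_CUBIC)
o=cv2.convertScaleAbs(o,alpha=1.6,beta=20)
cv2.imwrite(f"pics/{name}_raw.png",o)
for z,r,col in [(175,31,(0,255,0)),(175,35,(0,255,255)),(170,27.5,(255,0,0))]:
  q=((proj(p,circ(x,y,z,r))-[x0-.5,y0-.5])*k).astype(int); cv2.polylines(o,[q],True,col,1)
cv2.imwrite(f"pics/{name}_ov.png",o)
E
python3 - <<'E'
from h import *
L=np.load("last.npz"); p={k:L[k] for k in L}
print(ray(p,(245.5,59),175),ray(p,(245.5,57),175))
E
python3 ov.py w5 510 -140
```

```text
[ 509.44006345 -129.96779526  175.        ] [ 510.53361001 -129.18739494  175.        ]
```

View pics/w5_ov.png

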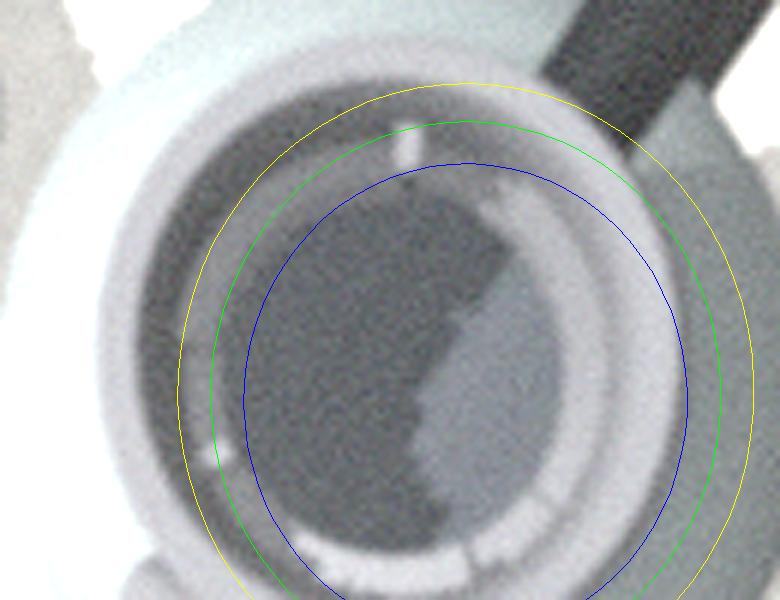

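```bash
python3 ov.py w5 511 -129
```

```text
(no output)
```

View pics/w5_ov.png

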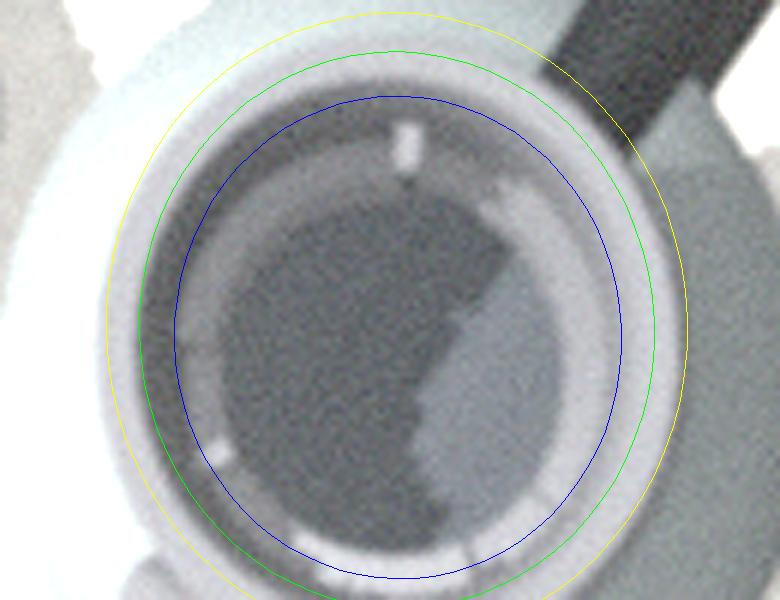

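```bash
python3 ov.py w5 508.1 -129.9
python3 - <<'E'
from h import *
L=np.load("last.npz"); p={k:L[k] for k in L}
q=np.array([432.33,-194.88,283.25]); 
a=np.radians(35.96);X=np.array([np.cos(a),np.sin(a),0]);Y=np.array([np.sin(a),-np.cos(a),0])
c=ray(p,(257,296),283.25+33)-q; print("cap in tool",c@X,c@Y)
g=cv2.imread("pics/w5.png")
# overlay
k=4;o=cv2.resize(g[180:360,170:340],None,fx=k,fy=k);o=cv2.convertScaleAbs(o,alpha=2,beta=20)
z0=283.25-38
for z,r,col in [(30,33,(0,255,0)),(35,33,(0,255,0)),(71,27,(0,255,255)),(71,15.5,(255,0,0))]:
  qq=((proj(p,circ(q[0],q[1],z0+z,r))-[169.5,179.5])*k).astype(int); cv2.polylines(o,[qq],True,col,1)
cv2.imwrite("pics/w5h.png",o)
E
```

```text
cap in tool -0.5078843777116405 0.8262912149400409
```

View pics/w5_ov.png

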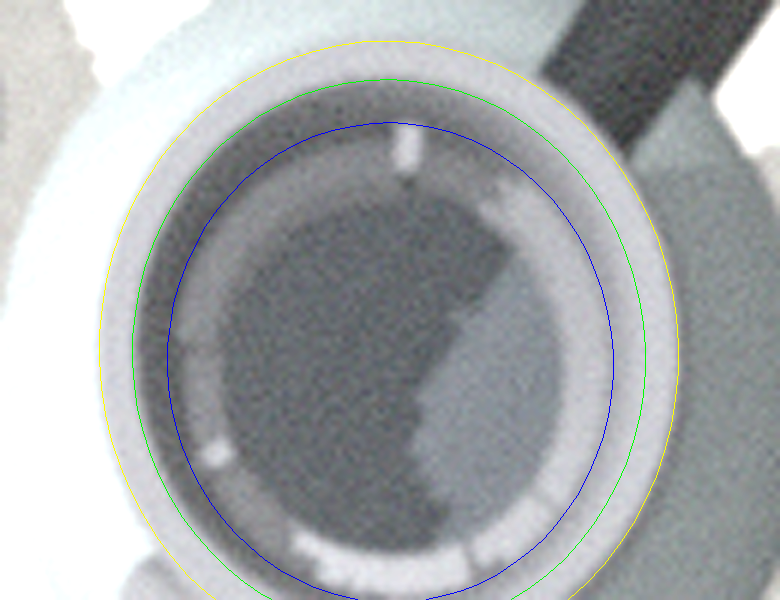

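View pics/w5h.png

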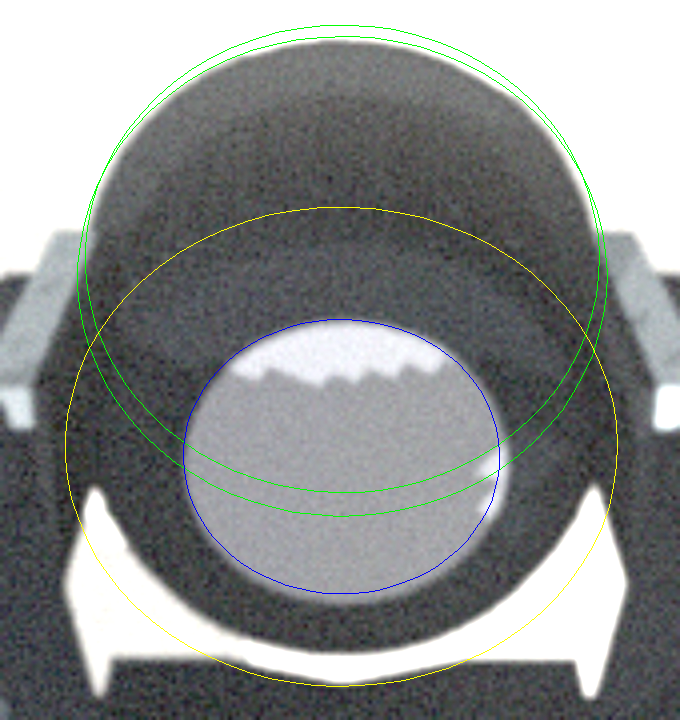

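Run:
```python
from h import *
for n,(x0,y0,x1,y1) in (("side",(180,170,300,290)),("scene",(160,140,260,240))):
  p=ctrl.camera(n);k=6
  o=cv2.resize(p["pixels"][y0:y1,x0:x1,::-1],None,fx=k,fy=k,interpolation=cv2.INTER_CUBIC)
  for z,r,c in [(175,35,(0,255,255)),(175,31,(0,255,0)),(0,55,(0,0,255)),(100,65,(255,0,0))]:
    q=((proj(p,circ(508.4,-129.5,z,r))-[x0-.5,y0-.5])*k).astype(int); cv2.polylines(o,[q],True,c,1)
  cv2.imwrite(f"pics/{n}_ov.png",o[:600])
```

```text
(no output)
```

View pics/side_ov.png

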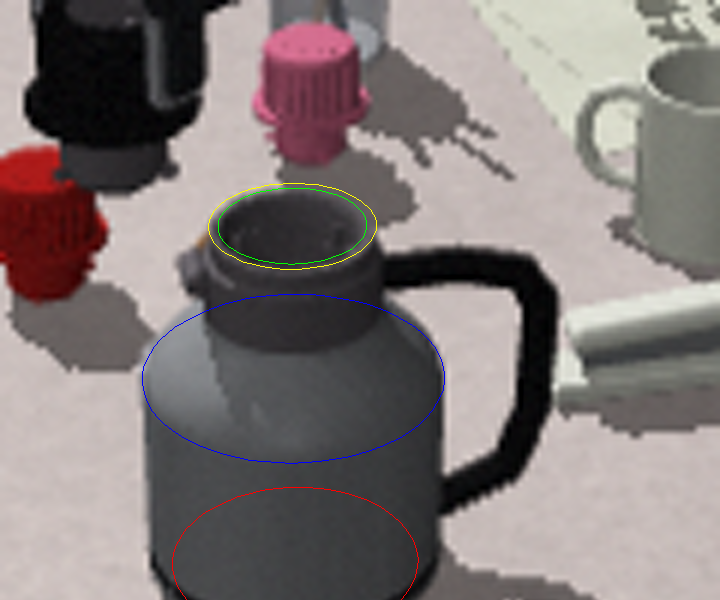

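View pics/scene_ov.png

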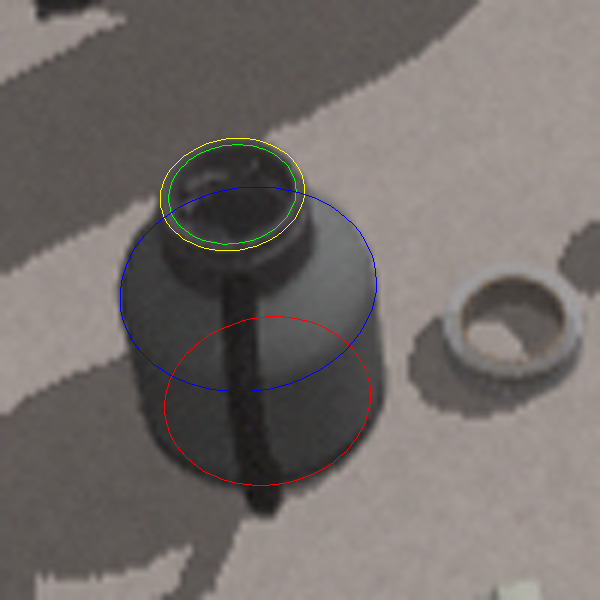

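```bash
python3 -m pendant '[{"turn":[0,0,0],"linear":[0.251,-0.022,0],"grip":1},{"turn":[0,0,0],"linear":[0.251,-0.022,0],"grip":1},{"turn":[0,0,0],"linear":[0.251,-0.022,0],"grip":1},{"turn":[0,0,0],"linear":[0.251,-0.022,0.06],"grip":1},{"turn":[0,0,0],"linear":[0.251,-0.022,0.13],"grip":1},{"turn":[0,0,0],"linear":[0.251,-0.022,0.13],"grip":1},{"turn":[0,0,0],"linear":[0.251,-0.022,0.13],"grip":1}]'
python3 look.py w6
python3 - <<'E'
from h import *
for n,(x0,y0,x1,y1) in (("side",(170,140,290,240)),("scene",(150,100,250,200))):
  p=ctrl.camera(n);k=6
  o=cv2.resize(p["pixels"][y0:y1,x0:x1,::-1],None,fx=k,fy=k,interpolation=cv2.INTER_CUBIC)
  cv2.imwrite(f"pics/{n}6.png",cv2.convertScaleAbs(o,alpha=1.8,beta=20))
E
```

```text
time_s: 7.33
position: [507.9, -127.5, 230.3]
tcp_rot: [-179.8, 0.1, 36.2]
force: [-0.2, -1.1, -0.8]
opening: 0.624
[ 507.9  -127.47  230.25] [-1.7978e+02  1.1000e-01  3.6170e+01] [-26.3  22.6  96.5  -0.   61.2  27.5] [-0.19 -1.11 -0.81] [ 0.004 -0.099 -0.023]
```

View pics/w6.png

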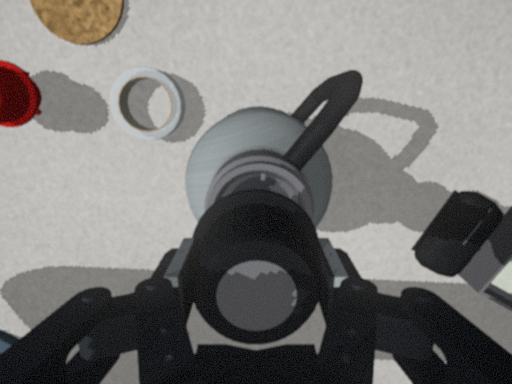

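View pics/side6.png

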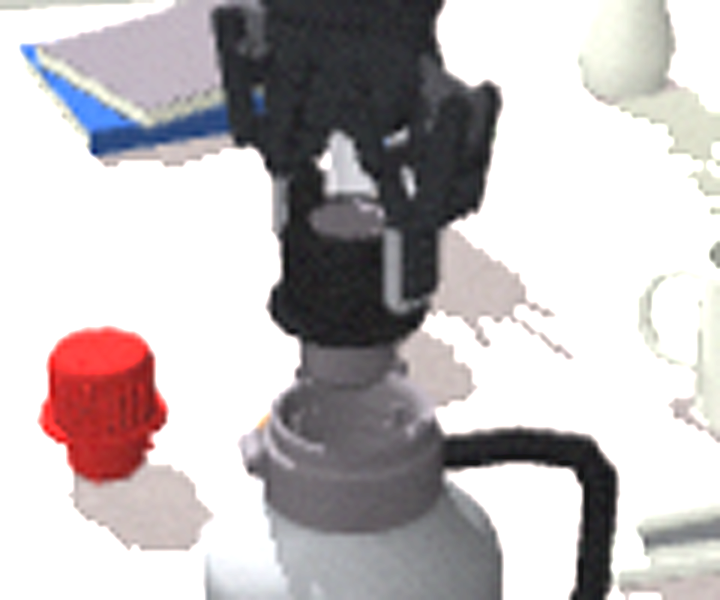

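View pics/scene6.png

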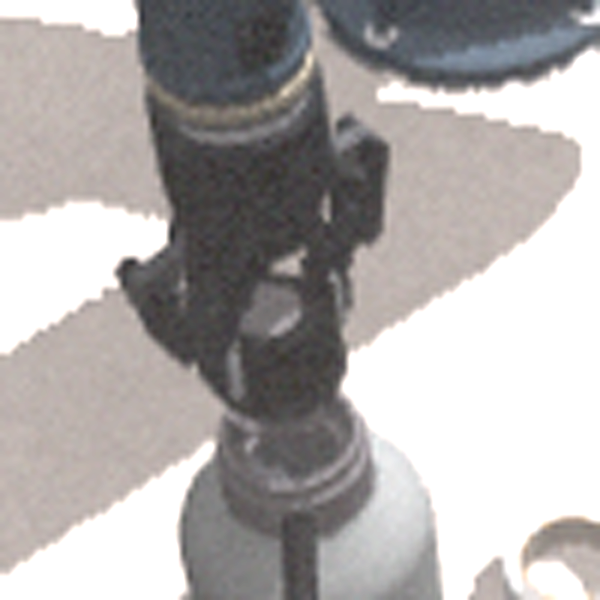

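Run:
```python
from h import *
print(ctrl.sense()["position"])
for n,(x0,y0,x1,y1) in (("side",(170,140,290,240)),("scene",(150,100,250,200))):
  p=ctrl.camera(n);k=6
  o=cv2.resize(p["pixels"][y0:y1,x0:x1,::-1],None,fx=k,fy=k,interpolation=cv2.INTER_CUBIC)
  o=cv2.convertScaleAbs(o,alpha=1.8,beta=20); s=ctrl.sense(); x,y,z=s["position"]
  for (a,b,zz,r,c) in [(508.4,-129.5,175,35,(0,255,255)),(x,y,z-8,33,(0,255,0)),(x,y,z-32,20.5,(0,0,255)),(x,y,z+33,16,(255,0,0))]:
    q=((proj(p,circ(a,b,zz,r))-[x0-.5,y0-.5])*k).astype(int); cv2.polylines(o,[q],True,c,1)
  cv2.imwrite(f"pics/{n}7.png",o)
print(ctrl.sense()["position"])
```

```text
[ 509.81941257 -129.23246084  232.86005677]
[ 509.67099009 -129.37692265  232.90791242]
```

View pics/side7.png

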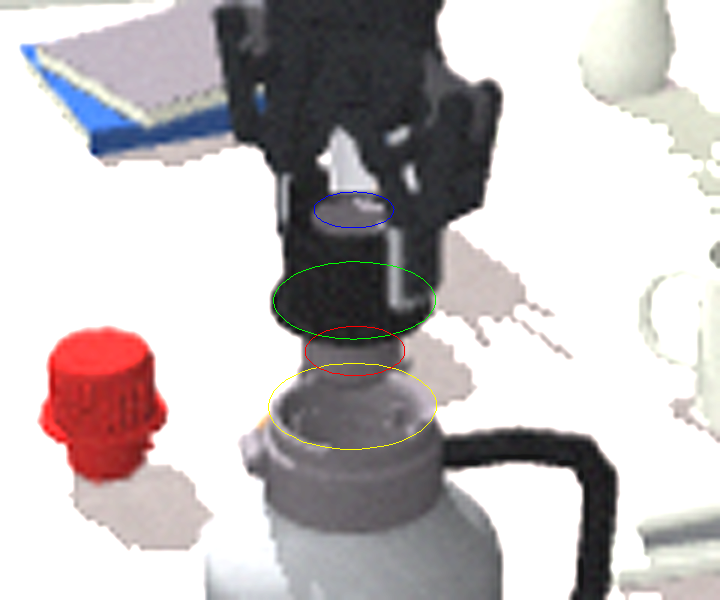

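View pics/scene7.png

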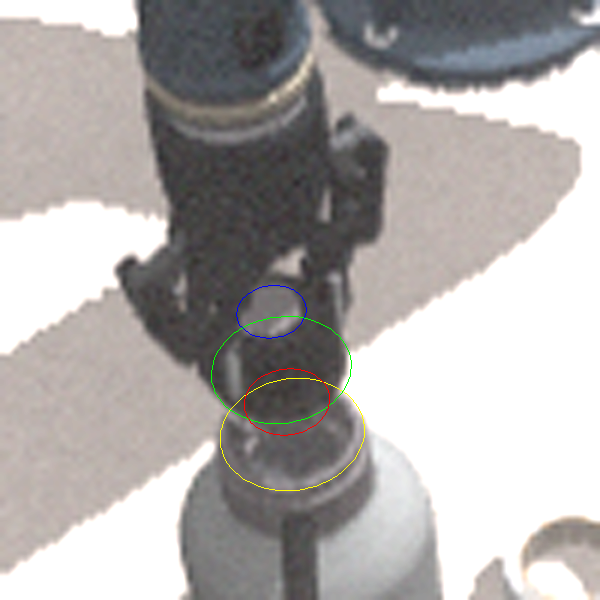

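```bash
python3 -m pendant '[{"turn":[0,0,0],"linear":[0.003,0,0.02],"grip":1},{"turn":[0,0,0],"linear":[0.003,0,0.04],"grip":1},{"turn":[0,0,0],"linear":[0.003,0,0.055],"grip":1},{"turn":[0,0,0],"linear":[0.003,0,0.065],"grip":1},{"turn":[0,0,0],"linear":[0.003,0,0.065],"grip":1},{"turn":[0,0,0],"linear":[0.003,0,0.065],"grip":1}]'
python3 - <<'E'
from h import *
s=ctrl.sense(); print(s["position"],s["tcp_rot"],s["force"],s["moment"])
E
```

```text
time_s: 8.08
position: [509.5, -128.0, 204.8]
tcp_rot: [-179.9, 0.0, 36.1]
force: [-0.0, 0.4, -1.6]
opening: 0.623
[ 509.51658107 -128.03409002  204.75834643] [-1.79939648e+02  3.26758669e-02  3.60762562e+01] [-0.04296388  0.41790672 -1.60191312] [-0.0035176  -0.00813716 -0.01006728]
```

```bash
python3 -m pendant '[{"turn":[0,0,0],"linear":[0,0,0.003],"grip":1},{"turn":[0,0,0],"linear":[0,0,0.006],"grip":1},{"turn":[0,0,0],"linear":[0,0,0.009],"grip":1},{"turn":[0,0,0],"linear":[0,0,0.011],"grip":1},{"turn":[0,0,0],"linear":[0,0,0.011],"grip":1}]'
python3 - <<'E'
from h import *
s=ctrl.sense(); print(s["position"],s["tcp_rot"],s["force"],s["moment"])
E
```

```text
time_s: 8.5
position: [509.7, -128.0, 200.8]
tcp_rot: [-180.0, 0.0, 36.1]
force: [0.1, -0.3, -1.3]
opening: 0.621
[ 509.68135299 -128.04362101  200.80256919] [-1.79987493e+02  6.23227575e-03  3.60815730e+01] [ 0.06166966 -0.25394324 -1.34171648] [0.01219625 0.01413703 0.02530664]
```

```bash
python3 -m pendant '[{"turn":[0,0,0],"linear":[0,0,0.002],"grip":1},{"turn":[0,0,0],"linear":[0,0,0.004],"grip":1},{"turn":[0,0,0],"linear":[0,0,0.006],"grip":1},{"turn":[0,0,0],"linear":[0,0,0.006],"grip":1}]'
python3 - <<'E'
from h import *
s=ctrl.sense(); print(s["position"],s["tcp_rot"],s["force"],s["moment"])
E
python3 -m pendant '[{"turn":[0,0,0],"linear":[0,0,0.002],"grip":1},{"turn":[0,0,0],"linear":[0,0,0.004],"grip":1},{"turn":[0,0,0],"linear":[0,0,0.005],"grip":1},{"turn":[0,0,0],"linear":[0,0,0.005],"grip":1}]'
python3 - <<'E'
from h import *
s=ctrl.sense(); print(s["position"],s["tcp_rot"],s["force"],s["moment"])
E
```

```text
time_s: 8.83
position: [509.7, -128.0, 198.4]
tcp_rot: [-180.0, 0.0, 36.1]
force: [-0.6, -0.7, -1.1]
opening: 0.624
[ 509.67759531 -128.03864177  198.37257043] [-1.79986285e+02  8.91152892e-03  3.60843047e+01] [-0.57574182 -0.67985997 -1.10229919] [ 0.04506737 -0.01583676 -0.03492165]
time_s: 9.17
position: [509.7, -128.1, 196.4]
tcp_rot: [-180.0, 0.0, 36.1]
force: [-0.1, 0.8, -0.6]
opening: 0.623
[ 509.67892236 -128.06465112  196.3889563 ] [-1.79985577e+02  7.82402063e-03  3.60803376e+01] [-0.14754535  0.83488829 -0.55933419] [0.00230866 0.00267897 0.06788515]
```

```bash
cat > st.py <<'E'
from h import *
s=ctrl.sense(); print(s["time_s"],s["position"].round(2),s["tcp_rot"].round(2),"F",s["force"].round(2),"M",s["moment"].round(3),"q6",s["q"][5].round(1),"op",round(s["opening"],3))
E
python3 -m pendant '[{"turn":[0,0,0],"linear":[0,0,0.002],"grip":1},{"turn":[0,0,0],"linear":[0,0,0.004],"grip":1},{"turn":[0,0,0],"linear":[0,0,0.005],"grip":1},{"turn":[0,0,0],"linear":[0,0,0.005],"grip":1}]' >/dev/null
python3 st.py
python3 -m pendant '[{"turn":[0,0,0],"linear":[0,0,0.002],"grip":1},{"turn":[0,0,0],"linear":[0,0,0.004],"grip":1},{"turn":[0,0,0],"linear":[0,0,0.005],"grip":1},{"turn":[0,0,0],"linear":[0,0,0.005],"grip":1}]' >/dev/null
python3 st.py
```

```text
9.5 [ 509.94 -128.19  195.36] [ 1.7996e+02 -2.0000e-02  3.6090e+01] F [-1.38  0.28  5.43] M [0.006 0.191 0.012] q6 27.6 op 0.625
9.8333 [ 510.04 -128.26  194.92] [ 1.799e+02 -3.000e-02  3.610e+01] F [-4.58  1.58 13.25] M [ 0.15   0.655 -0.028] q6 27.6 op 0.624
```

```bash
python3 -m pendant '[{"turn":[0,0,0],"linear":[-0.002,-0.0015,-0.003],"grip":1},{"turn":[0,0,0],"linear":[-0.002,-0.0015,-0.003],"grip":1}]' >/dev/null
python3 st.py
python3 -m pendant '[{"turn":[0,0,-0.025],"linear":[0,0,-0.0007],"grip":1},{"turn":[0,0,-0.05],"linear":[0,0,-0.0014],"grip":1},{"turn":[0,0,-0.075],"linear":[0,0,-0.002],"grip":1},{"turn":[0,0,-0.1],"linear":[0,0,-0.0027],"grip":1},{"turn":[0,0,-0.1],"linear":[0,0,-0.0027],"grip":1}]' >/dev/null
python3 st.py
```

```text
10.0 [ 509.57 -128.36  195.13] [ 1.7985e+02 -9.0000e-02  3.6090e+01] F [-1.32  1.75  7.92] M [0.074 0.051 0.039] q6 27.6 op 0.625
10.4167 [ 509.9  -129.42  196.14] [1.7976e+02 2.0000e-02 4.8190e+01] F [-1.2  -1.02  7.37] M [-0.295  0.223  0.064] q6 15.5 op 0.624
```

```bash
python3 -m pendant '[{"turn":[0,0,-0.025],"linear":[0,0,-0.0007],"grip":1},{"turn":[0,0,-0.05],"linear":[0,0,-0.0014],"grip":1},{"turn":[0,0,-0.075],"linear":[0,0,-0.002],"grip":1},{"turn":[0,0,-0.075],"linear":[0,0,-0.002],"grip":1}]' >/dev/null
python3 st.py
python3 -m pendant '[{"turn":[0,0,-0.025],"linear":[0,0,-0.0007],"grip":1},{"turn":[0,0,-0.05],"linear":[0,0,-0.0014],"grip":1},{"turn":[0,0,-0.075],"linear":[0,0,-0.002],"grip":1},{"turn":[0,0,-0.075],"linear":[0,0,-0.002],"grip":1}]' >/dev/null
python3 st.py
```

```text
10.75 [ 509.79 -129.28  196.9 ] [1.7979e+02 4.0000e-02 5.7180e+01] F [-0.65 -1.48  7.6 ] M [-0.32   0.23   0.009] q6 6.5 op 0.627
11.0833 [ 509.64 -129.27  197.58] [1.7982e+02 9.0000e-02 6.6190e+01] F [-0.55 -1.15  7.03] M [-0.279  0.264 -0.025] q6 -2.5 op 0.626
```

```bash
python3 -m pendant '[{"turn":[0,0,-0.025],"linear":[0,0,-0.0004],"grip":1},{"turn":[0,0,-0.05],"linear":[0,0,-0.0008],"grip":1},{"turn":[0,0,-0.05],"linear":[0,0,-0.0008],"grip":1}]' >/dev/null
python3 st.py
python3 -m pendant '[{"turn":[0,0,-0.025],"linear":[0,0,-0.0004],"grip":1},{"turn":[0,0,-0.05],"linear":[0,0,-0.0008],"grip":1},{"turn":[0,0,-0.05],"linear":[0,0,-0.0008],"grip":1}]' >/dev/null
python3 st.py
```

```text
11.3333 [ 509.23 -129.17  197.72] [1.7988e+02 1.0000e-01 7.2180e+01] F [-2.49 -1.09  6.01] M [-0.256  0.194 -0.05 ] q6 -8.5 op 0.626
11.5833 [ 508.77 -128.27  196.98] [179.99   0.    78.11] F [-0.55 -0.53 -2.32] M [-0.045  0.036  0.002] q6 -14.5 op 0.626
```

Force fell from 6 N to zero at yaw about 76°, so the lugs are over the slots. I'm following it down.

```bash
python3 -m pendant '[{"turn":[0,0,-0.025],"linear":[0,0,0],"grip":1},{"turn":[0,0,-0.025],"linear":[0,0,0.004],"grip":1},{"turn":[0,0,-0.025],"linear":[0,0,0.008],"grip":1},{"turn":[0,0,-0.025],"linear":[0,0,0.012],"grip":1},{"turn":[0,0,-0.025],"linear":[0,0,0.012],"grip":1}]' >/dev/null
python3 st.py
python3 -m pendant '[{"turn":[0,0,0],"linear":[0,0,0.003],"grip":1},{"turn":[0,0,0],"linear":[0,0,0.006],"grip":1},{"turn":[0,0,0],"linear":[0,0,0.006],"grip":1}]' >/dev/null
python3 st.py
```

```text
12.0 [ 508.4  -127.87  191.54] [-1.7992e+02 -2.0000e-02  8.1030e+01] F [-0.13 -0.47 -1.52] M [ 0.008  0.035 -0.046] q6 -17.4 op 0.624
12.25 [ 508.82 -128.12  189.83] [180.     0.    81.07] F [ 0.05  0.38 -1.3 ] M [-0.022  0.047  0.009] q6 -17.4 op 0.626
```

```bash
python3 -m pendant '[{"turn":[0,0,0],"linear":[0,0,0.002],"grip":1},{"turn":[0,0,0],"linear":[0,0,0.004],"grip":1},{"turn":[0,0,0],"linear":[0,0,0.004],"grip":1}]' >/dev/null
python3 st.py
python3 -m pendant '[{"turn":[0,0,0],"linear":[0,0,0.002],"grip":1},{"turn":[0,0,0],"linear":[0,0,0.004],"grip":1},{"turn":[0,0,0],"linear":[0,0,0.004],"grip":1}]' >/dev/null
python3 st.py
```

```text
12.5 [ 508.9  -128.13  189.53] [1.7996e+02 2.0000e-02 8.1080e+01] F [-2.81  0.98  7.88] M [ 0.128  0.395 -0.012] q6 -17.4 op 0.627
12.75 [ 508.94 -128.13  189.34] [1.7992e+02 4.0000e-02 8.1090e+01] F [-4.62  0.93 16.83] M [ 0.29   0.851 -0.038] q6 -17.4 op 0.627
```

Floor contact is at TCP z of about 189.6, about 8 mm below the rib tops, so the lugs are in the slots. I'm easing off and screwing clockwise.

```bash
python3 -m pendant '[{"turn":[0,0,0],"linear":[0,0,-0.005],"grip":1},{"turn":[0,0,0.025],"linear":[0,0,-0.005],"grip":1},{"turn":[0,0,0.05],"linear":[0,0,-0.005],"grip":1},{"turn":[0,0,0.075],"linear":[0,0,-0.005],"grip":1},{"turn":[0,0,0.075],"linear":[0,0,-0.005],"grip":1}]' >/dev/null
python3 st.py
python3 -m pendant '[{"turn":[0,0,0.025],"linear":[0,0,0.0007],"grip":1},{"turn":[0,0,0.05],"linear":[0,0,0.0014],"grip":1},{"turn":[0,0,0.075],"linear":[0,0,0.002],"grip":1},{"turn":[0,0,0.075],"linear":[0,0,0.002],"grip":1}]' >/dev/null
python3 st.py
```

```text
13.1667 [ 509.25 -128.15  188.94] [ 1.7993e+02 -1.0000e-02  7.2020e+01] F [0.29 0.72 2.03] M [ 0.091 -0.017 -0.018] q6 -8.4 op 0.624
13.5 [ 509.31 -127.95  188.22] [ 1.7993e+02 -4.0000e-02  6.3100e+01] F [-0.01  1.46  3.11] M [ 0.218 -0.136  0.054] q6 0.5 op 0.628
```

```bash
python3 -m pendant '[{"turn":[0,0,0.025],"linear":[0,0,0.0007],"grip":1},{"turn":[0,0,0.05],"linear":[0,0,0.0014],"grip":1},{"turn":[0,0,0.075],"linear":[0,0,0.002],"grip":1},{"turn":[0,0,0.1],"linear":[0,0,0.0027],"grip":1},{"turn":[0,0,0.1],"linear":[0,0,0.0027],"grip":1}]' >/dev/null
python3 st.py
python3 -m pendant '[{"turn":[0,0,0.025],"linear":[0,0,0.0007],"grip":1},{"turn":[0,0,0.05],"linear":[0,0,0.0014],"grip":1},{"turn":[0,0,0.075],"linear":[0,0,0.002],"grip":1},{"turn":[0,0,0.1],"linear":[0,0,0.0027],"grip":1},{"turn":[0,0,0.1],"linear":[0,0,0.0027],"grip":1}]' >/dev/null
python3 st.py
```

```text
13.9167 [ 509.4  -128.06  187.15] [ 1.7993e+02 -5.0000e-02  5.1150e+01] F [0.62 1.97 4.12] M [ 0.198 -0.189  0.016] q6 12.5 op 0.622
14.3333 [ 509.48 -128.25  186.06] [ 1.7991e+02 -6.0000e-02  3.9180e+01] F [2.23 2.44 3.73] M [ 0.157 -0.258  0.044] q6 24.5 op 0.628
```

```bash
python3 -m pendant '[{"turn":[0,0,0.025],"linear":[0,0,0.0007],"grip":1},{"turn":[0,0,0.05],"linear":[0,0,0.0014],"grip":1},{"turn":[0,0,0.075],"linear":[0,0,0.002],"grip":1},{"turn":[0,0,0.1],"linear":[0,0,0.0027],"grip":1},{"turn":[0,0,0.1],"linear":[0,0,0.0027],"grip":1}]' >/dev/null
python3 st.py
python3 -m pendant '[{"turn":[0,0,0.025],"linear":[0,0,0.0007],"grip":1},{"turn":[0,0,0.05],"linear":[0,0,0.0014],"grip":1},{"turn":[0,0,0.075],"linear":[0,0,0.002],"grip":1},{"turn":[0,0,0.075],"linear":[0,0,0.002],"grip":1}]' >/dev/null
python3 st.py
```

```text
14.75 [ 509.46 -128.41  184.94] [ 1.7992e+02 -6.0000e-02  2.7210e+01] F [1.78 0.13 3.46] M [ 0.071 -0.306  0.09 ] q6 36.4 op 0.626
15.0833 [ 509.47 -128.54  184.16] [ 1.7991e+02 -7.0000e-02  1.8240e+01] F [1.05 0.6  3.37] M [-0.031 -0.222  0.052] q6 45.4 op 0.624
```

Run:
```python
from h import *
p=ctrl.camera("side");k=6;x0,y0=170,160
o=cv2.resize(p["pixels"][y0:y0+100,x0:x0+120,::-1],None,fx=k,fy=k,interpolation=cv2.INTER_CUBIC)
cv2.imwrite("pics/side8.png",cv2.convertScaleAbs(o,alpha=1.8,beta=20))
```

```text
(no output)
```

View pics/side8.png

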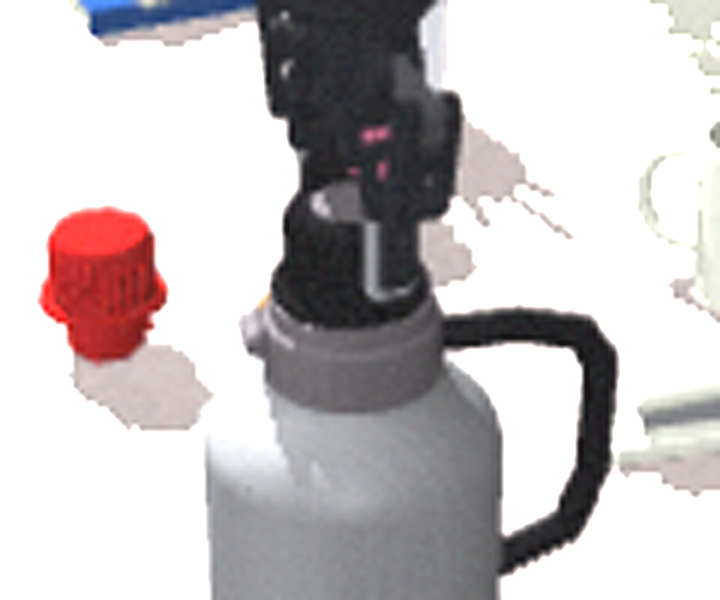

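The flange is nearly on the rim and the handle hasn't moved. I'm finishing in small steps while watching the twist.

```bash
python3 -m pendant '[{"turn":[0,0,0.025],"linear":[0,0,0.0007],"grip":1},{"turn":[0,0,0.05],"linear":[0,0,0.0014],"grip":1},{"turn":[0,0,0.05],"linear":[0,0,0.0014],"grip":1}]' >/dev/null
python3 st.py
python3 -m pendant '[{"turn":[0,0,0.02],"linear":[0,0,0.0005],"grip":1},{"turn":[0,0,0.03],"linear":[0,0,0.0008],"grip":1},{"turn":[0,0,0.03],"linear":[0,0,0.0008],"grip":1}]' >/dev/null
python3 st.py
```

```text
15.3833 [ 510.07 -129.02  184.02] [ 1.7984e+02 -1.4000e-01  1.2210e+01] F [1.87 0.09 4.13] M [-0.242 -0.37   0.043] q6 51.5 op 0.623
15.6333 [ 510.42 -129.27  183.99] [179.8   -0.2    8.68] F [2.53 0.59 6.47] M [-0.293 -0.369  0.099] q6 55.0 op 0.622
```

```bash
python3 -m pendant '[{"turn":[0,0,0.02],"linear":[0,0,0],"grip":1},{"turn":[0,0,0.03],"linear":[0,0,0],"grip":1},{"turn":[0,0,0.03],"linear":[0,0,0],"grip":1}]' >/dev/null
python3 st.py
python3 -m pendant '[{"turn":[0,0,0.02],"linear":[0,0,0],"grip":1},{"turn":[0,0,0.03],"linear":[0,0,0],"grip":1},{"turn":[0,0,0.03],"linear":[0,0,0],"grip":1}]' >/dev/null
python3 st.py
```

```text
15.8833 [ 510.6  -129.48  183.98] [179.79  -0.23   5.09] F [ 3.65 -0.66  5.81] M [-0.342 -0.382  0.013] q6 58.6 op 0.623
16.1333 [ 510.51 -129.83  183.87] [179.75  -0.22   1.49] F [ 2.84 -1.35  5.11] M [-0.908 -0.463  0.286] q6 62.2 op 0.624
```

```bash
python3 - <<'E'
from h import *
p=ctrl.camera("side");k=6;x0,y0=170,160
o=cv2.resize(p["pixels"][y0:y0+100,x0:x0+120,::-1],None,fx=k,fy=k,interpolation=cv2.INTER_CUBIC)
cv2.imwrite("pics/side9.png",cv2.convertScaleAbs(o,alpha=1.8,beta=20))
E
python3 look.py w9
```

```text
[ 510.52 -129.85  183.89] [179.75  -0.23   1.51] [-26.4  26.4  99.2  -0.1  54.2  62.2] [ 3.54 -2.53  5.35] [-0.966 -0.472  0.288]
```

View pics/side9.png

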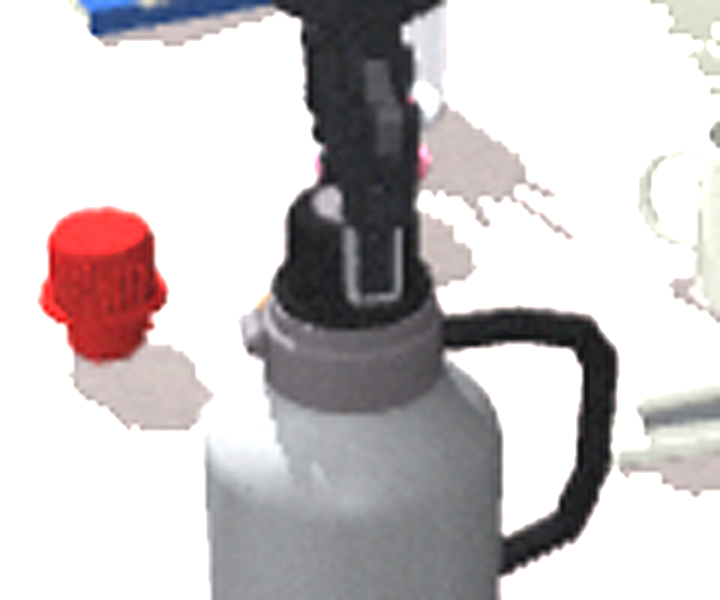

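View pics/w9.png

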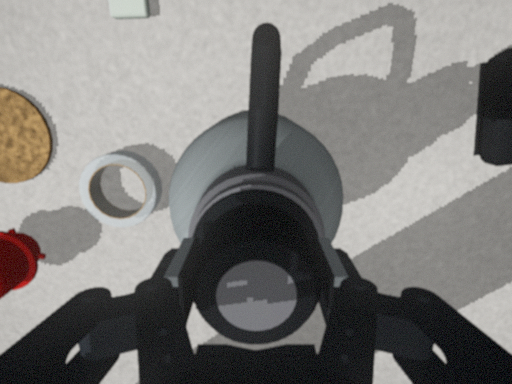

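The handle hasn't moved and the flange sits on the rim. Height stopped falling at yaw 16°, and the twist then rose to 0.29 N m over another 14°. I'm releasing and inspecting.

```bash
python3 -m pendant '[{"turn":[0,0,0],"linear":[0,0,0],"grip":0},{"turn":[0,0,0],"linear":[0,0,0],"grip":-1},{"turn":[0,0,0],"linear":[0,0,0],"grip":-1},{"turn":[0,0,0],"linear":[0,0,0],"grip":-1},{"turn":[0,0,0],"linear":[0,0,0],"grip":-1},{"turn":[0,0,0],"linear":[0,0,0],"grip":-1},{"turn":[0,0,0],"linear":[0,0,0],"grip":-1}]'
python3 st.py
python3 -m pendant '[{"turn":[0,0,0],"linear":[0,0,-0.05],"grip":-1},{"turn":[0,0,0],"linear":[0,0,-0.12],"grip":-1},{"turn":[0,0,0],"linear":[0,0,-0.2],"grip":-1},{"turn":[0,0,0],"linear":[0,0,-0.25],"grip":-1},{"turn":[0,0,0],"linear":[-0.2,0,-0.25],"grip":-1},{"turn":[0,0,0],"linear":[-0.2,0,-0.25],"grip":-1},{"turn":[0,0,0],"linear":[-0.2,0,-0.25],"grip":-1},{"turn":[0,0,0],"linear":[-0.2,0,-0.25],"grip":-1}]'
python3 look.py w10
python3 - <<'E'
from h import *
for n,(x0,y0,x1,y1) in (("side",(170,160,290,260)),("scene",(150,140,250,240))):
  p=ctrl.camera(n);k=6
  o=cv2.resize(p["pixels"][y0:y1,x0:x1,::-1],None,fx=k,fy=k,interpolation=cv2.INTER_CUBIC)
  cv2.imwrite(f"pics/{n}10.png",cv2.convertScaleAbs(o,alpha=1.8,beta=20))
E
```

```text
time_s: 16.82
position: [508.3, -127.8, 182.5]
tcp_rot: [-180.0, 0.1, 1.3]
force: [-1.3, -0.8, 0.2]
opening: 0.999
16.8167 [ 508.3  -127.82  182.54] [-1.7996e+02  7.0000e-02  1.2900e+00] F [-1.26 -0.81  0.24] M [ 0.032  0.042 -0.02 ] q6 62.4 op 0.999
time_s: 17.48
position: [426.6, -129.1, 282.8]
tcp_rot: [-179.9, 0.1, 1.2]
force: [1.2, -0.0, 0.2]
opening: 1.001
[ 426.61 -129.05  282.78] [-1.7994e+02  8.0000e-02  1.2100e+00] [-31.3  12.3 102.7   0.   65.1  57.5] [ 1.22 -0.01  0.21] [ 0.013 -0.038 -0.025]
```

View pics/side10.png

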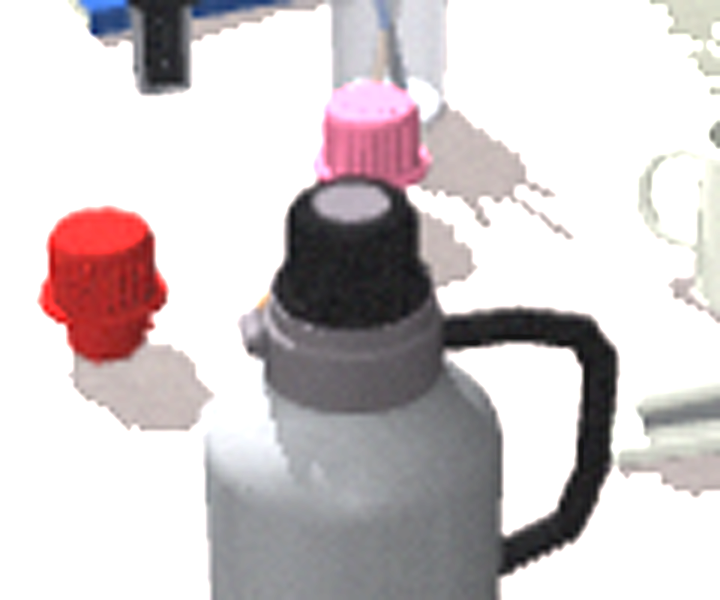

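View pics/scene10.png

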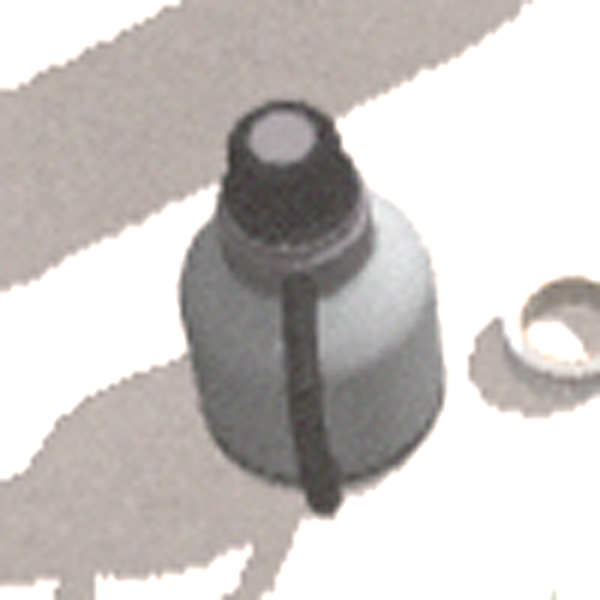

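View pics/w10.png

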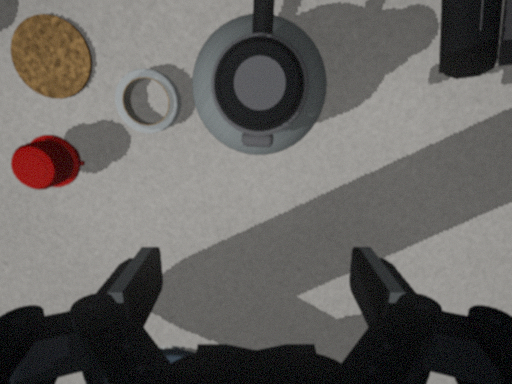

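Run:
```python
from h import *
p=ctrl.camera("scene"); cv2.imwrite("pics/scene11.png",p["pixels"][:,:,::-1])
L=np.load("last.npz"); w={k:L[k] for k in L}
print("cap centre vs mouth",ray(w,(260,82.5),216), "flask handle px unchanged")
print(ctrl.close_job())
```

```text
cap centre vs mouth [ 509.11983836 -129.20108486  216.        ] flask handle px unchanged
the job is handed in; nothing more can be done
None
```

View pics/scene11.png

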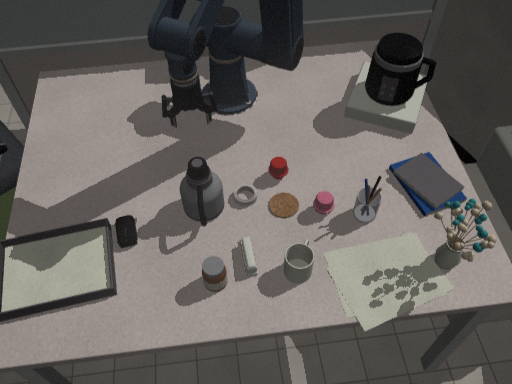

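The flask is closed, and I handed the job in at about 17.6 s of the 54 s allowed.

**What I did:** I took the black stopper off the coaster and set it in the flask's mouth. I turned it backwards about 40° under roughly 7 N. The lugs climbed about 2.5 mm and the push then fell to zero. I lowered the stopper until the lugs touched down in the slots, about 8 mm below the rib tops. I then screwed it clockwise about 80°. It dropped about 0.09 mm per degree until the height stopped falling near 65°. Over the last 15° the twist rose to 0.29 N m, below the 0.4 N m that would turn the flask. Then I let go and backed off.

**Last checks:**
- **Seating:** The stopper looks upright with its flange on the rim. Its cap centre is within about 1 mm of the measured mouth centre.
- **Flask and other things:** The flask and its handle show at the same pixels as before, and the other things look unmoved. The gripper is clear of everything.

**Less certain:**
- **Flange height:** The pictures can't resolve a gap under about 1 mm. Different references put the final height 0.3 to 0.8 mm above home, so I judged "home" from the height stopping and the twist rising.
- **Peak push:** Touching down in the slot briefly reached about 17 N, more than the light push I intended, and I eased off at once.

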